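# Unscrew the ink jar in its holder

### The arm

A 6-joint arm with a two-finger parallel gripper is mounted at the origin on the work surface. World frame = base frame: x ahead of the robot, y to its left, z up, the work surface at z = 0. Lengths are in mm, angles in degrees, forces in N, time in s.
With the tool pointing down it reaches from about 350 to 850 mm from the base axis. Payload 8.1 kg.
Tool frame: the origin (TCP) lies midway between the tips of the shut fingers; the grasp point (between the pads) lies 19 mm behind it; z points along the fingers, y is the direction in which the jaws open and shut (so a half turn about z gives the same grasp; the last joint's range is limited). The gripper opens to 85 mm and grips with 20 to 120 N. Pads are 22 mm wide; open, the fingers measure 114 mm over their backs; the gripper's body (76 mm by 85 mm) begins 54 mm behind the grasp point. The pads swing forward as they close: fully open they stand 13 mm farther back than shut.
Start: joints at [72.342, 7.471, 85.268, -0, 87.261, -4.893], TCP at [132.554, 585.179, 231.292] pointing down, gripper open.
Joint ranges: [-169.43, 169.43], [-51.17, 129.36], [1.28, 143.12], [-76.62, 256.62], [0, 156.53], [-152.29, 152.29]. Speed limits (degrees/s): [136.94, 136.94, 159.86, 180, 180, 180].

### API

Orientations are given as [roll, pitch, yaw] about the fixed x, y, z axes, in that order (R = Rz(yaw) Ry(pitch) Rx(roll)).
In Python, from rig import * gives the robot as it stands.
- The arm moves only by the tool jog_arm, never from a script. Its argument "steps" is a list of rows, each a list of 6 numbers: the shift along the tool's x, y, z in mm, then the turn, a rotation vector about the tool's x, y, z in rad. A call has 1 to 5 rows; each row is the pose to reach, as a shift and turn from the pose measured when the call began, along the tool's axes at that moment; what a row does not reach only later rows make up. A row lasts 1/10 s, in which the tool goes at most 50 mm and 8.59 degrees, less where a joint would pass 70% of its speed; a pose out of reach is approached as far as the arm can. A call with a gripper value outside its range is refused whole. "jaw" is the finger opening in mm, from 0 to 85.4, set as the call begins (left out, the last holds). The fingers move at their own pace and stop on an object; the grip force is fixed at half the most. Time passes only in rows, so rows that repeat a pose let the fingers close. It gives the time, the measured TCP pose, the force and the opening at its end, in the units of the state.
- sense(): the state, without advancing time (a new reading comes with each control period).
- read_camera(name): name is "scene" or "side" or "wrist"; returns a dict with "pixels" (384x512x3 uint8, blue, green, red), "fx", "fy", "cx", "cy" (pixels), "view" (4x4, takes a point from world to camera coordinates). Camera axes: x right, y up, looking along -z (the intrinsics and any distortion apply to the point x, -y, -z); pixel columns grow to the right and rows downward; lengths in mm; the calibration is good to about 2 mm. A picture is of the moment at which its call begins. There is no depth.
- job_done(): hands the job in, once; it reports no verdict.
The state is a dict: "t": time; "joints": joint angles; "joint_velocities": joint speeds; "effort": joint torques, N m; "eef_pos": TCP position; "tool_rot": TCP orientation; "ft_force": force on the tool from outside, world axes, zero at the start; "moment": the same for the moment, N m; "finger_gap": opening from 0.0 (shut) to 1.0 (fully open).
Only numpy, scipy, OpenCV 4.12 (cv2) and the standard library are available. Lean on these libraries where they do the work, as an engineer would, in place of code of your own. Each camera call takes 0.05 s, during which the arm holds its last target. There are 200 camera calls.

### The job

Stand the square porcelain ink jar from the tray, cap still tight, fully down in the square well of the wooden holder, then unscrew its cap anticlockwise there and stop turning when the threads let go. Finish still holding the cap level, straight above the jar's mouth and a centimetre or two clear of the rubber plug, with the jar left standing in the well. The porcelain and cap are delicate, so never squeeze harder than about 60 N, and leave everything else where it is.

Things in the scene. Friction and masses are not known exactly. Their poses are not given: they have to be found in the camera images.
- jar: White porcelain jar, square body 60 x 60 mm (edges rounded 5 mm) and 60 mm high, loose, 0.26 to 0.42 kg, standing in the tray; the tray's other jar is round. Origin: centre of its underside; z up its axis, x and y square to its sides. With its cap on it is 92 mm high. It may be carried by its tight cap.
- mouth (a point): Centre of the jar's mouth, 79 mm above its underside, at the top of a round neck of 40 mm diameter that rises from the square shoulder. The neck has three short right-hand threads. A black rubber seal with two ridges lies in the mouth, with a sprung rubber plug in its middle that stands 7 mm above the mouth under the tight cap, 10 mm once the cap is off.
- cap: Round black ribbed screw cap, 58 mm diameter (59 over the ribs), 29 mm high, 0.05 kg, tight on the jar. Origin: centre of its lower rim, z up. Tight, the origin is 63 mm above the jar's underside, 3 mm above the square shoulder (fingertips fit down to there), and its x axis lies along the jar's x axis. The plug presses it up with about 18 N.
- cap_mark (a point): Point (unmarked) on the cap's wall, 29 mm out along its x axis, 14 mm above its rim. How it turns: it sticks on the seal and needs about 0.5 N m until it has turned some 40 degrees, then goes slack; anticlockwise from above it rises 3 mm and its lugs leave the threads about 50 degrees on, relative to the jar; it lifts straight off between about 55 and 90 degrees. Not past 110 degrees.
- holder: Fixed wooden block, 97 x 97 mm and 34 mm high, screwed to the table, with an open square well 65 x 65 mm and 24 mm deep in its top, walls 16 mm thick. Origin: centre of its underside; x and y square to its sides. The jar fits any of four ways round; in the well it can still turn about 5 to 8 degrees either way before the walls stop it.
- well (a point): Centre of the floor of the holder's well, 10 mm above the table; z up. The jar's origin comes here when it is fully seated.
- tray: Fixed dark wooden tray, 220 x 280 mm, walls 24 mm high and 8 mm thick, floor 8 mm thick (the jar's underside starts 8 mm above the table); origin: centre of its underside. The jar stands near one of its two short ends.
- round_jar: Bystander: closed round white jar with a black cap, 66 mm diameter, 78 mm high, near the tray's other short end. Origin: centre of the underside.
- seal_a: Bystander: stone seal, 22 mm square, 49 mm high, in the tray. Origin: centre of the underside.
- seal_b: Bystander: another such stone seal in the tray. Origin: centre of the underside.
- paste_box: Bystander: low round porcelain box, 64 mm diameter, 34 mm high, beside the holder. Origin: centre of the underside.
- rub_brush: Bystander: wooden brush with black bristles, 200 mm long, 30 mm high, between tray and holder. Origin: centre of the underside.

How it is judged:
By the outcome, as a careful person would: the job done as asked, in the order asked, and still so for the second after the job is handed in, while the arm keeps its last pose, push and grip.
It also fails if it takes over 48 s, if anything falls off the work surface, if the arm or the gripper's body presses on something with over 40 N, if the wrist force passes 120 N, or if a joint passes its speed limit or range.

## Working session

There is one attempt and no reset: what is moved stays moved. The work goes in short steps, Python scripts to look and compute and a tool call to move; the robot and the scene stay as the last step left them, time stands still between calls to the robot, and variables do not carry over. Pictures are saved under pics/ and viewed, about 8 in all and at most 12, crops included, and the job is handed in when it is done.

Besides the shell and the picture viewer there is one more tool, called as name(argument=value, ...) on one line, values as JSON. jog_arm: Moves the arm, as the interface text tells. Its arguments: {"type":"object","properties":{"steps":{"type":"array","items":{"type":"array","items":{"type":"number"}}},"jaw":{"type":"number"}},"required":["steps"]}

```bash
mkdir -p pics; ls; cat > h.py <<'E'
from rig import *
import numpy as np, cv2
def snap(n,f=None):
    c=read_camera(n)
    if f: cv2.imwrite('pics/'+f,c['pixels'])
    return c
def ray(c,u,v,z):
    d=np.array([(u-c['cx'])/c['fx'],-(v-c['cy'])/c['fy'],-1.]); V=np.array(c['view'])
    R=V[:3,:3]; o=-R.T@V[:3,3]; w=R.T@d
    return o+w*(z-o[2])/w[2]
def proj(c,p):
    q=np.array(c['view'])@np.append(p,1.); return np.array([c['cx']+c['fx']*q[0]/-q[2], c['cy']-c['fy']*q[1]/-q[2]])
E
python3 - <<'E'
from h import *
a=[snap(n,'a_%s.png'%n) for n in('scene','side','wrist')]
for c in a: print({k:c[k] for k in c if k!='pixels'})
print(sense())
E
```

```text
pics
{'fx': 353.9409712314945, 'fy': 353.9409712314945, 'cx': 255.12750264267115, 'cy': 190.31573050488163, 'view': array([[ 3.76996845e-01,  9.26002304e-01,  1.98270468e-02,
        -1.97539652e+02],
       [-6.19113417e-01,  2.36018247e-01,  7.48995303e-01,
         2.65260918e+02],
       [ 6.88891831e-01, -2.94644057e-01,  6.62278585e-01,
        -1.33006044e+03],
       [ 0.00000000e+00,  0.00000000e+00,  0.00000000e+00,
         1.00000000e+00]])}
{'fx': 390.8013586153305, 'fy': 390.8013586153305, 'cx': 252.53131178817642, 'cy': 193.79840210296294, 'view': array([[ 9.92979503e-01, -1.18156209e-01,  5.55131804e-03,
        -5.14328226e+02],
       [ 8.07179867e-02,  7.11162194e-01,  6.98378794e-01,
        -9.10259743e+01],
       [-8.64656785e-02, -6.93027736e-01,  7.15706814e-01,
        -8.04768709e+02],
       [ 0.00000000e+00,  0.00000000e+00,  0.00000000e+00,
         1.00000000e+00]])}
{'fx': 324.67903551461904, 'fy': 324.67903551461904, 'cx': 256.0982279452391, 'cy': 194.5745744991041, 'view': array([[ 2.20766294e-01,  9.75326580e-01, -5.53119917e-04,
        -5.99098597
[... 231 characters left out ...]
+00,
         1.00000000e+00]])}
{'t': 0.15, 'joints': array([ 7.23420337e+01,  7.50532290e+00,  8.53157105e+01,  5.78145688e-04,
        8.72613823e+01, -4.89215469e+00]), 'joint_velocities': array([ 0.00309536, -0.12622474, -0.16719434, -0.08244356, -0.05756645,
       -0.05284412]), 'effort': array([ 4.31438493e-04, -5.70066082e+01, -5.01156020e+01, -1.70088856e-04,
        9.72028880e-03,  7.51695393e-05]), 'eef_pos': array([132.41577926, 584.76973336, 230.47647678]), 'tool_rot': array([-1.79917934e+02, -7.60378630e-03,  1.67234155e+02]), 'ft_force': array([ 0.13224281, -0.57839782, -0.35623867]), 'moment': array([-0.00719665, -0.02543336,  0.00468116]), 'finger_gap': 1.0007457495035519}
```

View pics/a_scene.png

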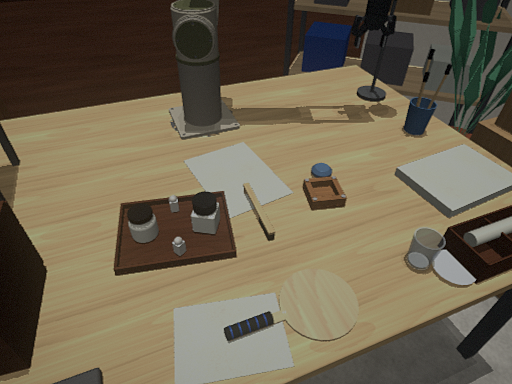

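View pics/a_side.png

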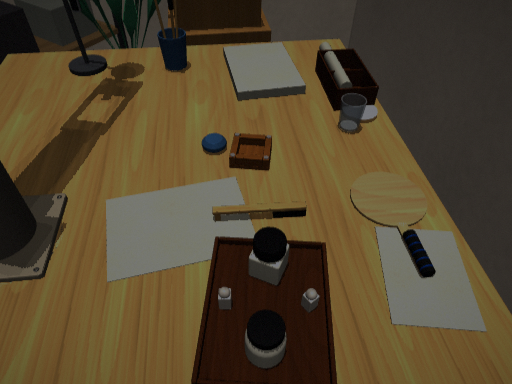

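```bash
python3 - <<'E'
from h import *
a=snap('scene');b=snap('side')
def crop(c,x,y,w,h,s): return cv2.resize(c['pixels'][y:y+h,x:x+w],None,fx=s,fy=s,interpolation=cv2.INTER_CUBIC)
# 80x60 crops, 5x -> 400x300 each
top=np.hstack([crop(a,170,175,80,60,5),crop(b,230,220,80,60,5)])
bot=np.hstack([crop(a,285,160,80,60,5),crop(b,212,122,80,60,5)])
cv2.imwrite('pics/c1.png',np.vstack([top,bot]))
for n,c,p,hp in(('scene',a,(205,201),(325,187)),('side',b,(270,240),(252,148))):
    print(n,ray(c,*p,98),ray(c,*hp,34))
    m=(c['pixels'].max(2)<55).astype(np.uint8)
    k,l,s,ce=cv2.connectedComponentsWithStats(m)
    i=l[p[1],p[0]]; print(s[i],ce[i])
E
```

```text
scene [ 536.15745419 -137.85086973   98.        ] [533.97464572 208.64096403  34.        ]
[178 192  44  24 563] [202.57371226 202.37477798]
side [ 531.23576887 -141.94502188   98.        ] [539.25539766 191.56842124  34.        ]
[  191   227   146   157 17910] [266.11083194 313.86286991]
```

View pics/c1.png

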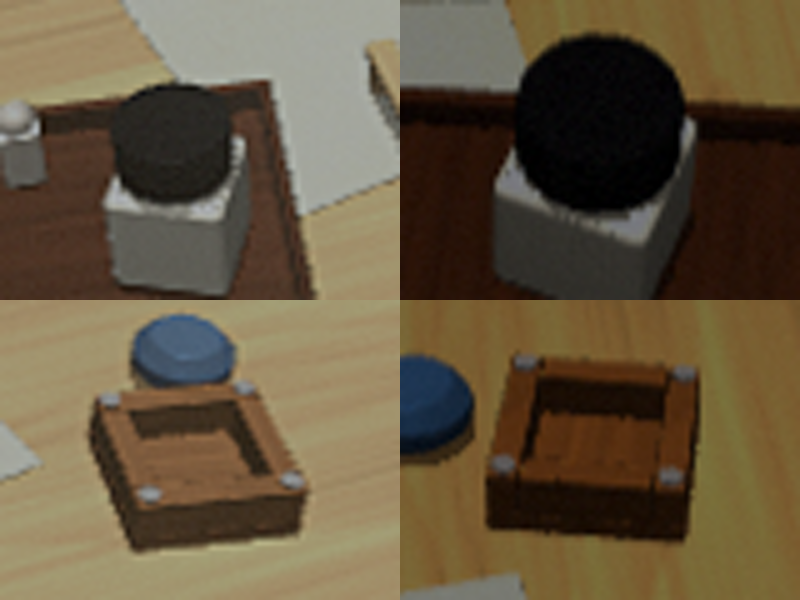

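```bash
python3 - <<'E'
from h import *
a=snap('scene');b=snap('side')
S=lambda P,x0,y0,ox,oy:[(x0+(x-ox)/5,y0+(y-oy)/5) for x,y in P]
def deg(v): return np.degrees(np.arctan2(v[1],v[0]))
for c,P,J,cap in((a,S([(110,400),(245,388),(292,481),(150,494)],285,160,0,300),S([(108,208),(226,215),(245,140)],170,175,0,0),S([(172,118)],170,175,0,0)),
          (b,S([(525,362),(684,373),(671,477),(503,465)],212,122,400,300),S([(497,185),(628,242),(693,125)],230,220,400,0),S([(600,100)],230,220,400,0))):
    W=np.array([ray(c,*p,35)[:2] for p in P]); print('holder',W.mean(0).round(1),[round(deg(W[(i+1)%4]-W[i])%90,1) for i in range(4)],[round(np.linalg.norm(W[(i+1)%4]-W[i]),1) for i in range(4)])
    J=np.array([ray(c,*p,67)[:2] for p in J]); print('jar',((J[0]+J[2])/2).round(1),deg(J[1]-J[0])%90,deg(J[2]-J[1])%90,np.linalg.norm(J[1]-J[0]),np.linalg.norm(J[2]-J[1]))
    print('cap',ray(c,*cap[0],100).round(1))
E
```

```text
holder [538.  205.4] [np.float64(76.9), np.float64(76.7), np.float64(76.5), np.float64(77.2)] [np.float64(81.3), np.float64(81.1), np.float64(80.7), np.float64(80.5)]
jar [ 534.2 -138.1] 64.25587840275166 62.26882994762636 57.562425366759605 53.00248361061596
cap [ 529.6 -137.3  100. ]
holder [538.2 200.1] [np.float64(77.2), np.float64(77.2), np.float64(77.3), np.float64(77.4)] [np.float64(81.3), np.float64(81.5), np.float64(81.0), np.float64(81.7)]
jar [ 531.  -142.7] 55.75516985750425 56.09480758413018 51.372839369122985 56.6235406647629
cap [ 530.9 -143.5  100. ]
```

```bash
cat >> h.py <<'E'
from scipy.spatial.transform import Rotation as Ro
def go(x,y,z,yaw,msg=''):
    s=sense(); R=Ro.from_euler('xyz',s['tool_rot'],degrees=True); T=Ro.from_euler('xyz',[180,0,yaw],degrees=True)
    d=R.inv().apply(np.array([x,y,z])-s['eef_pos']); r=(R.inv()*T).as_rotvec()
    print(msg,'shift',d.round(1),'rot',r.round(3),'|d|',round(np.linalg.norm(d)),'deg',np.degrees(np.linalg.norm(r)).round(1))
def st():
    s=sense(); print('t',s['t'],'pos',s['eef_pos'].round(1),'rot',s['tool_rot'].round(2),'F',s['ft_force'].round(1),'M',s['moment'].round(2),'gap',round(s['finger_gap']*85.4,1),'j',s['joints'].round(1))
E
python3 - <<'E'
from h import *
c=snap('wrist');V=c['view'];o=-V[:3,:3].T@V[:3,3];s=sense()
R=Ro.from_euler('xyz',s['tool_rot'],degrees=True)
print('cam in tool',R.inv().apply(o-s['eef_pos']),'fwd',R.inv().apply(-V[2,:3]))
print('centre at z=34 ',ray(c,256,194,34))
go(500,200,230,167)
E
```

```text
cam in tool [  76.11886259   -0.48379933 -143.4130297 ] fwd [-0.29774342  0.0009578   0.95464545]
centre at z=34  [161.17970606 578.322448    34.        ]
 shift [-443.5 -294.4    1.2] rot [-0.    -0.     0.004] |d| 532 deg 0.2
```

jog_arm(steps=[[-40,-24,0,0,0,0],[-80,-48,0,0,0,0],[-120,-71,0,0,0,0],[-160,-95,0,0,0,0],[-200,-119,0,0,0,0]], jaw=85.4)

```text
t: 0.9
eef_pos: [302.3, 423.5, 231.3]
tool_rot: [180.0, 0.0, 167.3]
ft_force: [1.3, 1.3, -0.0]
finger_gap: 1.001
```

jog_arm(steps=[[-40,-24,0,0,0,0],[-80,-48,0,0,0,0],[-120,-71,0,0,0,0],[-160,-95,0,0,0,0],[-200,-119,0,0,0,0]])

```text
t: 1.4
eef_pos: [472.4, 261.8, 231.7]
tool_rot: [180.0, 0.0, 167.3]
ft_force: [0.4, 0.8, 0.6]
finger_gap: 1.001
```

jog_arm(steps=[[-40,-24,0,0,0,0],[-77,-46,0,0,0,0],[-77,-46,0,0,0,0]])

```text
t: 1.7
eef_pos: [540.3, 195.7, 231.5]
tool_rot: [-180.0, 0.1, 167.0]
ft_force: [-0.6, -0.1, 0.0]
finger_gap: 0.998
```

```bash
python3 - <<'E'
from h import *
st();c=snap('wrist','w1.png'); st()
print(proj(c,np.array([538,203,34])))
go(555,-140,230,149)
E
```

```text
t 1.7 pos [540.3 195.7 231.5] rot [-1.7997e+02  1.2000e-01  1.6697e+02] F [-0.6 -0.1  0. ] M [-0.04 -0.   -0.02] gap 85.2 j [ 14.9   3.5  89.5  -0.1  86.9 -62.1]
t 1.75 pos [538.7 197.7 231.4] rot [1.7998e+02 4.0000e-02 1.6702e+02] F [-1.1  0.1 -0.5] M [0.09 0.02 0.02] gap 85.4 j [ 15.    3.4  89.6   0.   87.  -62. ]
[262.36491514 163.6474293 ]
 shift [ -91.7 -325.5    1.4] rot [0.    0.001 0.315] |d| 338 deg 18.0
```

View pics/w1.png

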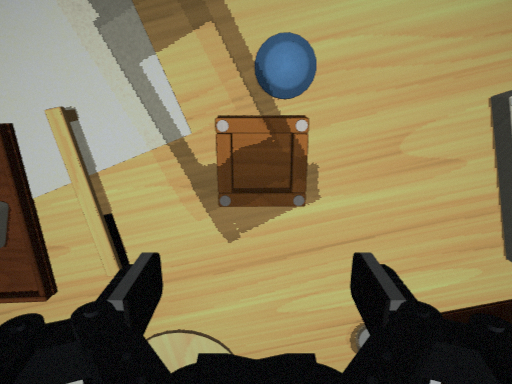

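```bash
python3 - <<'E'
from h import *
c=snap('wrist');c=snap('wrist');st()
p=c['pixels'].astype(int)
m=((p.max(2)-p.min(2)<45)&(p.max(2)>60)).astype(np.uint8)
m[:100]=0;m[230:]=0;m[:,:205]=0;m[:,320:]=0
k,l,s,ce=cv2.connectedComponentsWithStats(m)
P=[ce[i] for i in range(1,k) if 15<s[i][4]<250]; print(np.round(P,1))
W=np.array([ray(c,*q,35)[:2] for q in P]); print(W.round(1),W.mean(0).round(1))
for i in range(len(W)):
  for j in range(i): d=W[i]-W[j]; print(round(np.linalg.norm(d),1),round(np.degrees(np.arctan2(d[1],d[0]))%90,1))
go(555,-140,230,149)
E
```

```text
t 1.85 pos [537.  200.  231.5] rot [179.95   0.   167.21] F [-0.5  0.3 -0. ] M [-0.02  0.05 -0.  ] gap 85.5 j [ 15.3   3.3  89.7   0.   87.  -61.9]
[[279.3 101.6]
 [298.3 129. ]
 [219.5 129.2]
 [221.9 203.4]
 [295.5 203.3]]
[[476.5 237.1]
 [507.5 250.7]
 [489.5 171.5]
 [568.4 153.4]
 [586.5 232.8]] [525.7 209.1]
33.8 23.8
66.9 11.2
81.3 77.3
124.3 47.6
114.9 32.0
80.9 77.1
110.1 87.7
81.1 77.2
114.7 32.3
81.4 77.1
 shift [ -92.8 -327.6    1.2] rot [ 0.001 -0.     0.318] |d| 340 deg 18.2
```

jog_arm(steps=[[-9,-42,0,0,0,0.04],[-18,-84,0,0,0,0.08],[-27,-126,0,0,0,0.16],[-36,-168,0,0,0,0.24],[-44,-210,0,0,0,0.318]])

```text
t: 2.35
eef_pos: [532.9, -14.3, 231.6]
tool_rot: [179.9, 0.0, 149.0]
ft_force: [1.2, 0.2, 0.1]
finger_gap: 0.999
```

```bash
python3 - <<'E'
from h import *
st();go(532,-140,230,149)
E
```

```text
t 2.35 pos [532.9 -14.3 231.6] rot [1.7992e+02 1.0000e-02 1.4896e+02] F [1.2 0.2 0.1] M [-0.02  0.02  0.05] gap 85.3 j [ -7.1  -3.   96.    0.1  87.  -66.1]
 shift [ -64.  -108.1    1.5] rot [ 0.001  0.    -0.001] |d| 126 deg 0.1
```

jog_arm(steps=[[-21,-36,0,0,0,0],[-43,-72,0,0,0,0],[-64,-108,0,0,0,0],[-64,-108,0,0,0,0],[-64,-108,0,0,0,0]])

```text
t: 2.85
eef_pos: [531.9, -139.1, 231.5]
tool_rot: [179.9, -0.0, 148.9]
ft_force: [-1.1, 1.1, 0.3]
finger_gap: 1.002
```

```bash
python3 - <<'E'
from h import *
c=snap('wrist');c=snap('wrist','w2.png');st()
print(proj(c,np.array([532,-140,100])),proj(c,np.array([532,-140,68])))
E
```

```text
t 2.95 pos [ 532.1 -138.   231.6] rot [179.89  -0.   149.06] F [0.1 0.6 0.6] M [0.   0.02 0.03] gap 85.8 j [-20.   -0.3  93.4   0.1  86.9 -79. ]
[254.33064236 184.93205505] [254.39389667 176.09018347]
```

View pics/w2.png

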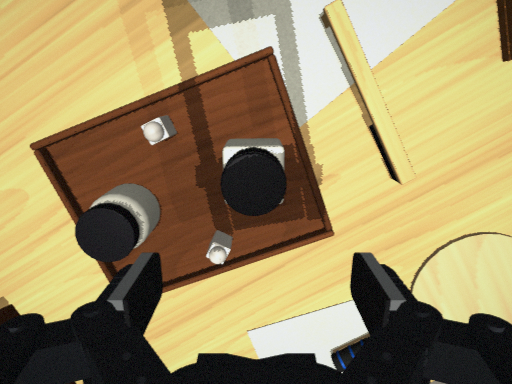

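```bash
python3 - <<'E'
from h import *
c=snap('wrist');p=c['pixels'].astype(int);g=p.max(2)
m=(g<45).astype(np.uint8);k,l,s,ce=cv2.connectedComponentsWithStats(m);i=l[181,254];print(s[i])
cn=max(cv2.findContours((l==i).astype(np.uint8),0,1)[0],key=cv2.contourArea)[:,0]
q=cn[cn[:,1]>180].astype(float)
A=np.c_[2*q,np.ones(len(q))];x=np.linalg.lstsq(A,(q**2).sum(1),rcond=None)[0];r=np.sqrt(x[2]+x[0]**2+x[1]**2)
print('cap px',x[:2],r,'world',ray(c,x[0],x[1],100),'rad mm',r*np.linalg.norm(ray(c,260,181,100)-ray(c,250,181,100))/10)
w=((p.min(2)>100)&(p.max(2)-p.min(2)<60)).astype(np.uint8);w[:125]=0;w[220:]=0;w[:,:212]=0;w[:,298:]=0
ys,xs=np.nonzero(w);print(xs.min(),xs.max(),ys.min(),ys.max())
top=np.array([(u,ys[xs==u].min()) for u in range(232,278) if (xs==u).any()])
L=np.array([(xs[ys==v].min(),v) for v in range(146,162) if (ys==v).any()]);Rr=np.array([(xs[ys==v].max(),v) for v in range(146,190) if (ys==v).any()])
print(L.tolist(),Rr.tolist(),top[::4].tolist())
cv2.imwrite('pics/w3.png',cv2.resize(c['pixels'][120:240,200:310],None,fx=5,fy=5))
f=lambda P,ax:np.polyfit(P[:,ax],P[:,1-ax],1)
t=f(top,0); a,b=ray(c,232,np.polyval(t,232),68),ray(c,278,np.polyval(t,278),68); d=b-a;print('top edge yaw',np.degrees(np.arctan2(d[1],d[0]))%90, a,b)
for P in(L,Rr):
  t=f(P,1);v=P[:,1];a,b=ray(c,np.polyval(t,v[0]),v[0],68),ray(c,np.polyval(t,v[-1]),v[-1],68);d=b-a;print('side',np.degrees(np.arctan2(d[1],d[0]))%90,a,b)
E
```

```text
[ 220  148   66   68 3413]
cap px [252.6105804  182.61986925] 32.59316383506295 world [ 529.53018437 -139.87969752  100.        ] rad mm 28.549341870178967
222 283 140 202
[[225, 146], [224, 147], [223, 148], [222, 149], [222, 150], [222, 151], [222, 152], [222, 153], [222, 154], [222, 155], [222, 156], [222, 157], [222, 158], [222, 159], [222, 160], [222, 161]] [[281, 146], [282, 147], [282, 148], [283, 149], [283, 150], [283, 151], [283, 152], [283, 153], [283, 154], [283, 155], [283, 156], [283, 157], [283, 158], [283, 159], [283, 160], [283, 161], [283, 162], [283, 163], [283, 164], [283, 165], [282, 166], [223, 167]] [[232, 140], [236, 142], [240, 142], [244, 145], [248, 143], [252, 142], [256, 142], [260, 143], [264, 145], [268, 144], [272, 144], [276, 143]]
top edge yaw 55.73733683885279 [ 492.4152439  -140.42867472   68.        ] [ 516.89297043 -104.49539209   68.        ]
side 50.51446018868461 [ 491.85097636 -149.81878784   68.        ] [ 503.08971352 -159.07852496   68.        ]
side 26.0666339247297 [522.95198189 -97.96385996  68.        ] [ 533.57754102 -119.68533321   68.        ]
```

View pics/w3.png

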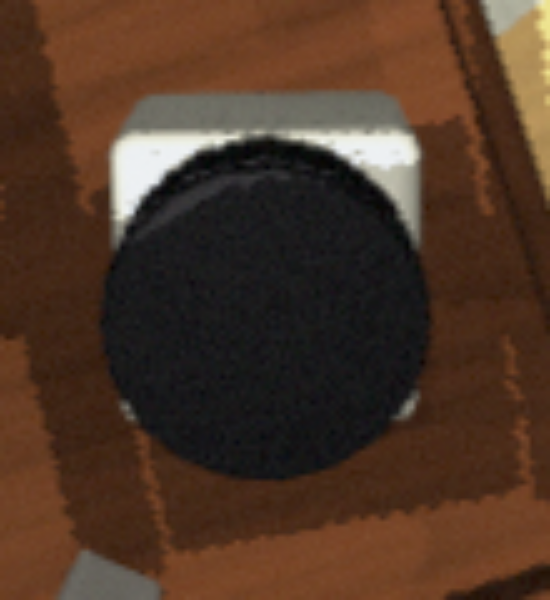

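```bash
python3 - <<'E'
from h import *
st();go(529.5,-139.9,66,149.2)
E
```

```text
t 3.0 pos [ 532.2 -137.9  231.6] rot [1.7989e+02 1.0000e-02 1.4909e+02] F [-0.1 -0.1 -0.1] M [-0.02  0.01 -0.  ] gap 85.5 j [-19.9  -0.3  93.4   0.1  86.9 -79. ]
 shift [  1.3  -3.4 165.6] rot [ 0.002  0.    -0.002] |d| 166 deg 0.2
```

jog_arm(steps=[[1.3,-3.4,40,0.002,0,0],[1.3,-3.4,80,0.002,0,0],[1.3,-3.4,115,0.002,0,0],[1.3,-3.4,135,0.002,0,0],[1.3,-3.4,145,0.002,0,0]])

```text
t: 3.5
eef_pos: [528.0, -137.7, 83.9]
tool_rot: [-180.0, -0.2, 149.2]
ft_force: [-1.0, -0.2, -0.3]
finger_gap: 1.001
```

jog_arm(steps=[[0,0,10,0,0,0],[0,0,17,0,0,0],[0,0,20,0,0,0],[0,0,20,0,0,0]])

```text
t: 3.9
eef_pos: [528.3, -137.7, 64.3]
tool_rot: [-180.0, -0.2, 149.2]
ft_force: [-0.5, -0.6, 0.5]
finger_gap: 0.995
```

```bash
python3 - <<'E'
from h import *
st();go(529.5,-139.9,66,149)
E
```

```text
t 3.9 pos [ 528.3 -137.7   64.3] rot [-179.97   -0.19  149.23] F [-0.5 -0.6  0.5] M [ 0.03 -0.   -0.01] gap 85.0 j [-20.    7.7 103.1   0.   69.3 -79.2]
 shift [-2.2 -1.2 -1.7] rot [-0.001 -0.003  0.004] |d| 3 deg 0.3
```

jog_arm(steps=[[-2,-1.5,-2,0,-0.003,0],[-2.2,-1.5,-2,0,-0.003,0]])

```text
t: 4.1
eef_pos: [530.4, -140.8, 67.6]
tool_rot: [-180.0, 0.1, 149.2]
ft_force: [-0.1, 0.0, 1.2]
finger_gap: 1.0
```

jog_arm(steps=[[0,0,0,0,0,0],[0,0,0,0,0,0],[0,0,0,0,0,0],[0,0,0,0,0,0],[0,0,0,0,0,0]], jaw=50)

```text
t: 4.6
eef_pos: [531.0, -140.8, 68.4]
tool_rot: [180.0, 0.2, 149.2]
ft_force: [-1.0, 2.0, 5.9]
finger_gap: 0.662
```

```bash
python3 - <<'E'
from h import *
st();snap('side','s1.png')
E
```

```text
t 4.6 pos [ 531.  -140.8   68.4] rot [179.98   0.19 149.22] F [-1.   2.   5.9] M [ 0.14  0.07 -0.03] gap 56.5 j [-20.2   7.6 102.8  -0.   69.4 -79.4]
```

jog_arm(steps=[[0,0,0,0,0,0],[0,0,0,0,0,0],[0,0,0,0,0,0]])

```text
t: 4.95
eef_pos: [531.1, -140.8, 68.5]
tool_rot: [180.0, 0.2, 149.2]
ft_force: [0.1, 1.2, 3.0]
finger_gap: 0.661
```

jog_arm(steps=[[0,0,-4,0,0,0],[0,0,-8,0,0,0],[0,0,-15,0,0,0],[0,0,-25,0,0,0],[0,0,-30,0,0,0]])

```text
t: 5.45
eef_pos: [531.6, -141.0, 100.0]
tool_rot: [180.0, 0.3, 149.2]
ft_force: [0.7, 0.5, -4.6]
finger_gap: 0.653
```

```bash
python3 - <<'E'
from h import *
st();c=snap('side');d=snap('wrist')
cv2.imwrite('pics/s2.png',np.hstack([cv2.resize(c['pixels'][180:310,200:340],(400,371)),cv2.resize(d['pixels'][90:290,140:370],(400,371))]))
E
```

```text
t 5.45 pos [ 531.6 -141.   100. ] rot [179.97   0.28 149.22] F [ 0.7  0.5 -4.6] M [-0.05 -0.08  0.02] gap 55.8 j [-20.2   5.4 101.6  -0.   72.7 -79.4]
```

View pics/s2.png

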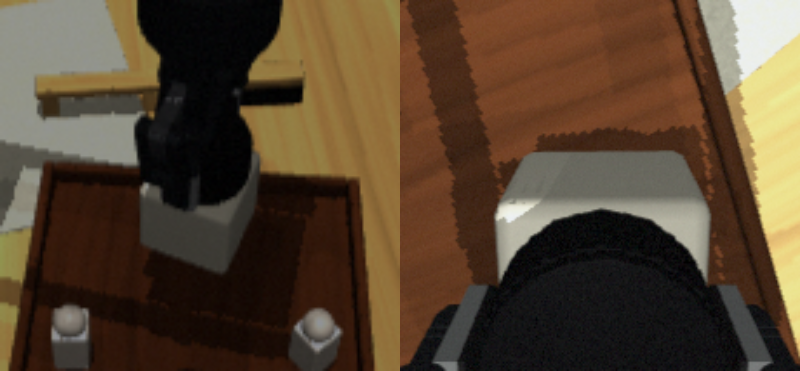

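```bash
python3 - <<'E'
from h import *
go(539.7,201.7,135,167)
E
```

```text
shift [168.6 298.5 -35.7] rot [-0.     0.006 -0.31 ] |d| 345 deg 17.8
```

jog_arm(steps=[[5,9,-15,0,0,0],[19,33,-30,0,0,-0.05],[37,65,-36,0,0.003,-0.1],[56,98,-36,0,0.005,-0.15],[75,131,-36,0,0.006,-0.2]])

```text
t: 6.05
eef_pos: [534.6, 11.7, 137.2]
tool_rot: [180.0, 0.1, 160.8]
ft_force: [1.6, -0.2, -4.5]
finger_gap: 0.657
```

```bash
python3 - <<'E'
from h import *
st();go(539.7,201.7,135,167)
E
```

```text
t 6.05 pos [534.6  11.7 137.2] rot [1.7996e+02 8.0000e-02 1.6077e+02] F [ 1.6 -0.2 -4.5] M [ 0.03 -0.02 -0.06] gap 56.1 j [ -4.3   1.  102.1   0.   76.8 -75. ]
 shift [ 57.7 181.1   2.3] rot [ 0.001  0.001 -0.109] |d| 190 deg 6.2
```

jog_arm(steps=[[12,37,0,0,0,-0.03],[24,75,1,0,0,-0.06],[36,112,2,0,0,-0.09],[47,147,2,0,0,-0.109],[54,170,2,0,0,-0.109]])

```text
t: 6.55
eef_pos: [539.0, 193.4, 136.2]
tool_rot: [179.9, 0.1, 167.2]
ft_force: [-0.2, -0.6, -3.8]
finger_gap: 0.662
```

```bash
python3 - <<'E'
from h import *
st();go(539.7,201.7,135,167)
E
```

```text
t 6.55 pos [539.  193.4 136.2] rot [1.7990e+02 9.0000e-02 1.6716e+02] F [-0.2 -0.6 -3.8] M [-0.01 -0.02  0.02] gap 56.6 j [ 14.6   6.8  96.1   0.   77.  -62.6]
 shift [1.2 8.3 1.2] rot [0.002 0.002 0.003] |d| 8 deg 0.2
```

jog_arm(steps=[[0.6,5,1,0.002,0.002,0.003],[1.2,8.3,1.2,0.002,0.002,0.003],[1.2,8.3,1.2,0.002,0.002,0.003],[1.2,8.3,1.2,0.002,0.002,0.003]])

```text
t: 6.95
eef_pos: [539.7, 200.8, 135.1]
tool_rot: [-180.0, -0.0, 166.9]
ft_force: [-0.1, -0.2, -5.0]
finger_gap: 0.665
```

```bash
python3 - <<'E'
from h import *
c=snap('wrist');c=snap('wrist');st();s=sense()
p=c['pixels'];b=snap('side')['pixels']
cv2.imwrite('pics/w4.png',np.hstack([cv2.resize(p[100:260,160:350],(475,400),interpolation=2),cv2.resize(b[60:190,190:310],(325,400),interpolation=2)]))
z=s['eef_pos'][2]-.5
hsv=cv2.cvtColor(p,40)
m=((hsv[...,1]<50)&(hsv[...,2]>60)).astype(np.uint8)
for v in range(120,215,6): xs=np.nonzero(m[v,160:350])[0]+160; print(v,(xs.min(),xs.max(),len(xs)) if len(xs) else '',end=';')
print()
print(proj(c,np.array([538,202.1,34])))
E
```

```text
t 7.05 pos [539.8 200.7 135. ] rot [-1.7997e+02 -3.0000e-02  1.6691e+02] F [ 0.8  0.5 -4.3] M [-0.05 -0.04  0.02] gap 56.8 j [ 15.3   7.5  95.4  -0.   77.1 -61.6]
120 ;126 ;132 (np.int64(313), np.int64(313), 1);138 (np.int64(196), np.int64(319), 31);144 (np.int64(160), np.int64(318), 32);150 (np.int64(160), np.int64(161), 2);156 ;162 ;168 ;174 (np.int64(212), np.int64(301), 90);180 (np.int64(209), np.int64(304), 96);186 (np.int64(205), np.int64(307), 103);192 (np.int64(201), np.int64(311), 111);198 (np.int64(198), np.int64(314), 117);204 (np.int64(195), np.int64(317), 106);210 (np.int64(195), np.int64(317), 64);
[257.67641111 191.95653923]
```

View pics/w4.png

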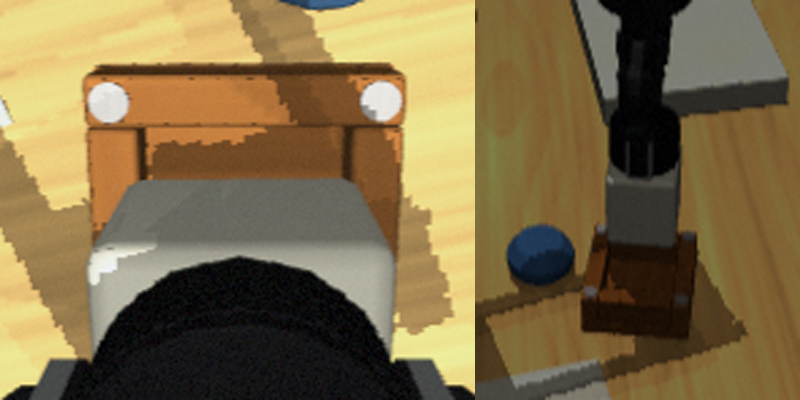

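```bash
python3 - <<'E'
from h import *
c=snap('wrist');st()
V=c['view']; y=np.radians(166.9-0); tx=np.array([np.cos(y),np.sin(y),0])
a=ray(c,256.4,172,74.5); print('bottom edge->centre',a+30*tx)
g=ray(c,256,200,134.5); print('shoulder edge->centre(row200)',g+30*tx)
# shoulder edge row from gradient at cols 215..300
gr=cv2.cvtColor(c['pixels'],6).astype(int)
print(gr[166:206:1,235].tolist(), gr[166:206,280].tolist())
p=c['pixels'].astype(int);hsv=cv2.cvtColor(c['pixels'],40)
m=((hsv[...,1]<70)&(hsv[...,2]>120)).astype(np.uint8);m[160:]=0;m[:125]=0;m[:,:190]=0;m[:,330:]=0
k,l,s,ce=cv2.connectedComponentsWithStats(m)
W=[]
for i in range(1,k):
  if s[i][4]>60: W.append(ray(c,*ce[i],35)); print(s[i],W[-1])
d=W[1]-W[0]; print('holder yaw',np.degrees(np.arctan2(d[1],d[0])),'centre', (W[0]+W[1])/2+40.5*tx)
E
```

```text
t 7.15 pos [539.8 200.9 135. ] rot [-1.7998e+02 -2.0000e-02  1.6692e+02] F [-0.2  0.7 -4. ] M [-0.06 -0.    0.01] gap 56.6 j [ 15.3   7.5  95.4  -0.   77.1 -61.6]
bottom edge->centre [483.56379784 213.79116671  74.5       ]
shoulder edge->centre(row200) [482.72449812 213.69762289 134.5       ]
[81, 81, 85, 83, 92, 95, 106, 108, 108, 108, 110, 110, 100, 102, 104, 104, 105, 101, 104, 102, 101, 105, 102, 102, 100, 105, 103, 103, 103, 107, 108, 121, 130, 138, 148, 159, 160, 162, 164, 169] [79, 80, 86, 87, 92, 95, 100, 102, 100, 101, 99, 102, 102, 101, 104, 103, 101, 102, 103, 103, 103, 106, 101, 105, 101, 102, 104, 106, 104, 109, 112, 122, 133, 140, 150, 160, 160, 165, 167, 167]
[195 133  17  16 211] [489.31769636 171.31850544  35.        ]
[304 132  17  17 216] [507.34624027 250.7210652   35.        ]
holder yaw 77.20773682297778 centre [458.88594164 220.19916327  35.        ]
```

```bash
python3 - <<'E'
from h import *
c=snap('side');b=c['pixels'];hsv=cv2.cvtColor(b,40)
x0,y0=225,105
cv2.imwrite('pics/s3.png',cv2.resize(b[y0:y0+70,x0:x0+70],(560,560),interpolation=2))
E
```

```text
(no output)
```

View pics/s3.png

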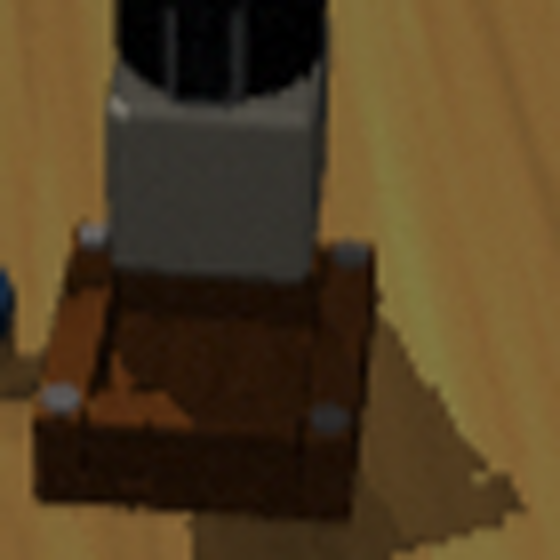

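```bash
python3 - <<'E'
from h import *
c=snap('side');st()
P=lambda x,y,z: ray(c,225+x/8-.5,105+y/8-.5,z)[:2]
y=np.radians(166.9);tx=np.array([np.cos(y),np.sin(y)]);ty=np.array([np.sin(y),-np.cos(y)])
a,b=P(110,265,74.5),P(312,278,74.5); print(a,b,np.linalg.norm(b-a),'jar',(a+b)/2+30*ty)
a2,b2=P(108,116,134.5),P(318,124,134.5); print(np.linalg.norm(b2-a2),'jar top',(a2+b2)/2+30*ty)
S=np.array([P(62,397,35),P(328,418,35),P(95,232,35),P(350,254,35)]); h=S.mean(0); print('holder',h)
for n,j in(('bot',(a+b)/2+30*ty),('top',(a2+b2)/2+30*ty)): print(n,'holder-jar in tool x,y',(h-j)@tx,(h-j)@ty)
E
```

```text
t 7.25 pos [539.8 201.2 135.1] rot [-1.7998e+02 -2.0000e-02  1.6694e+02] F [-0.2  0.5 -4.7] M [ 0.    0.05 -0.  ] gap 56.7 j [ 15.3   7.5  95.4  -0.   77.1 -61.6]
[505.48106347 183.94361944] [563.88776957 171.17405715] 59.786328190107554 jar [541.48395575 206.77811731]
58.62730435983283 jar top [540.83582964 197.4396236 ]
holder [537.07478397 202.93847724]
bot holder-jar in tool x,y 3.424167902964609 -4.739061702442782
top holder-jar in tool x,y 4.909490457025672 4.503305374584204
```

jog_arm(steps=[[2.5,0.6,5,0,0,0],[3.7,0.8,15,0,0,0],[3.7,0.8,25,0,0,0],[3.7,0.8,32,0,0,0],[3.7,0.8,34,0,0,0]])

```text
t: 7.75
eef_pos: [535.2, 202.5, 99.1]
tool_rot: [-179.9, -0.2, 166.9]
ft_force: [0.3, 0.4, -3.7]
finger_gap: 0.662
```

jog_arm(steps=[[0,0,2,0,0,0],[0,0,4,0,0,0],[0,0,6,0,0,0],[0,0,8,0,0,0],[0,0,9,0,0,0]])

```text
t: 8.25
eef_pos: [535.2, 202.5, 90.0]
tool_rot: [-179.9, -0.2, 166.9]
ft_force: [-0.0, 0.0, -4.0]
finger_gap: 0.658
```

```bash
python3 - <<'E'
from h import *
st()
E
```

```text
t 8.25 pos [535.2 202.5  90. ] rot [-1.7991e+02 -1.5000e-01  1.6694e+02] F [-0.  0. -4.] M [-0.02 -0.04 -0.04] gap 56.2 j [ 15.6   9.8  97.9  -0.   72.5 -61.3]
```

jog_arm(steps=[[-0.5,0,3,0,0.002,0],[-0.8,0,6,0,0.002,0],[-0.8,0,9,0,0.002,0],[-0.8,0,12,0,0.002,0],[-0.8,0,14,0,0.002,0]])

```text
t: 8.75
eef_pos: [535.7, 202.3, 75.5]
tool_rot: [-179.9, -0.3, 166.9]
ft_force: [-0.4, -0.2, -4.9]
finger_gap: 0.661
```

jog_arm(steps=[[0,0,1,0,0,0],[0,0,2,0,0,0],[0,0,3,0,0,0]])

```text
t: 9.05
eef_pos: [535.8, 202.3, 72.5]
tool_rot: [-179.9, -0.3, 166.9]
ft_force: [0.2, 0.3, -4.7]
finger_gap: 0.661
```

```bash
python3 - <<'E'
from h import *
st()
E
```

```text
t 9.05 pos [535.8 202.3  72.5] rot [-179.9    -0.29  166.94] F [ 0.2  0.3 -4.7] M [0.   0.01 0.02] gap 56.5 j [ 15.5  11.1  98.4   0.1  70.8 -61.4]
```

Inserting freely; go down to floor contact.

jog_arm(steps=[[0,0,1,0,0,0],[0,0,2,0,0,0],[0,0,2.5,0,0,0],[0,0,2.5,0,0,0]])

```text
t: 9.45
eef_pos: [536.1, 202.5, 70.8]
tool_rot: [-179.9, -0.3, 166.9]
ft_force: [-2.7, -0.3, 2.7]
finger_gap: 0.664
```

```bash
python3 - <<'E'
from h import *
st()
E
```

```text
t 9.45 pos [536.1 202.5  70.8] rot [-179.92   -0.26  166.95] F [-2.7 -0.3  2.7] M [-0.06  0.47 -0.02] gap 56.7 j [ 15.5  11.3  98.4   0.1  70.6 -61.4]
```

jog_arm(steps=[[0,-0.1,0.3,0,0,-0.07],[0,-0.2,0.3,0,0,-0.14],[0,-0.3,0.2,0,0,-0.21],[-0.1,-0.4,0,0,0,-0.28],[-0.1,-0.5,-0.2,0,0,-0.35]])

```text
t: 9.95
eef_pos: [536.9, 202.1, 71.4]
tool_rot: [180.0, -0.2, -172.9]
ft_force: [0.6, 0.0, -1.8]
finger_gap: 0.661
```

```bash
python3 - <<'E'
from h import *
st()
E
```

```text
t 9.95 pos [536.9 202.1  71.4] rot [ 1.7997e+02 -1.6000e-01 -1.7289e+02] F [ 0.6  0.  -1.8] M [ 0.09 -0.24 -0.63] gap 56.5 j [ 15.5  11.2  98.4   0.1  70.5 -81.7]
```

jog_arm(steps=[[0,-0.1,0.2,0,0,-0.07],[0,-0.2,0,0,0,-0.14],[0,-0.3,-0.3,0,0,-0.21],[-0.1,-0.4,-0.5,0,0,-0.28],[-0.1,-0.5,-0.7,0,0,-0.35]])

```text
t: 10.45
eef_pos: [537.3, 201.8, 72.3]
tool_rot: [179.9, -0.1, -152.7]
ft_force: [-1.6, 1.6, -1.8]
finger_gap: 0.655
```

```bash
python3 - <<'E'
from h import *
st()
E
```

```text
t 10.45 pos [537.3 201.8  72.3] rot [ 1.7989e+02 -1.0000e-01 -1.5271e+02] F [-1.6  1.6 -1.8] M [ 0.22  0.11 -0.51] gap 55.9 j [ 1.540e+01  1.120e+01  9.840e+01  1.000e-01  7.060e+01 -1.019e+02]
```

jog_arm(steps=[[0,-0.1,0.1,0,0,-0.06],[0,-0.2,-0.1,0,0,-0.12],[0,-0.3,-0.4,0,0,-0.18],[-0.1,-0.4,-0.6,0,0,-0.24]])

```text
t: 10.85
eef_pos: [537.3, 201.6, 72.5]
tool_rot: [179.8, -0.1, -138.9]
ft_force: [0.6, 1.3, -5.2]
finger_gap: 0.66
```

```bash
python3 - <<'E'
from h import *
st();d=snap('wrist');c=snap('side')
cv2.imwrite('pics/f1.png',np.hstack([cv2.resize(d['pixels'][100:260,160:350],(475,400),interpolation=2),cv2.resize(c['pixels'][70:190,200:297],(323,400),interpolation=2)]))
E
```

```text
t 10.85 pos [537.3 201.6  72.5] rot [ 1.7984e+02 -7.0000e-02 -1.3886e+02] F [ 0.6  1.3 -5.2] M [ 0.24  0.03 -0.55] gap 56.4 j [ 1.540e+01  1.120e+01  9.840e+01  1.000e-01  7.060e+01 -1.158e+02]
```

View pics/f1.png

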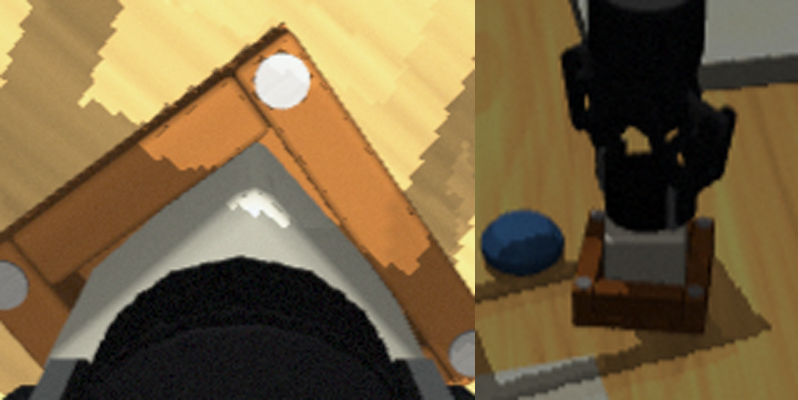

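jog_arm(steps=[[0,-0.1,0.5,0,0,-0.05],[0,-0.2,0.4,0,0,-0.1],[0,-0.3,0.2,0,0,-0.15]])

```text
t: 11.25
eef_pos: [537.9, 201.5, 73.4]
tool_rot: [179.9, -0.0, -130.3]
ft_force: [-4.1, -0.6, 6.5]
finger_gap: 0.665
```

```bash
python3 - <<'E'
from h import *
st()
E
```

```text
t 11.25 pos [537.9 201.5  73.4] rot [ 1.7986e+02 -1.0000e-02 -1.3034e+02] F [-4.1 -0.6  6.5] M [-0.03  0.36  0.03] gap 56.8 j [ 1.540e+01  1.110e+01  9.830e+01  1.000e-01  7.070e+01 -1.243e+02]
```

jog_arm(steps=[[0,-0.1,0,0,0,-0.06],[0,-0.2,-0.2,0,0,-0.12],[0,-0.3,-0.4,0,0,-0.18],[-0.1,-0.4,-0.5,0,0,-0.24],[-0.1,-0.4,-0.5,0,0,-0.27]])

```text
t: 11.75
eef_pos: [538.6, 201.5, 74.4]
tool_rot: [179.9, 0.1, -114.8]
ft_force: [-0.9, 0.5, 0.2]
finger_gap: 0.664
```

```bash
python3 - <<'E'
from h import *
st()
E
```

```text
t 11.75 pos [538.6 201.5  74.4] rot [ 1.7989e+02  6.0000e-02 -1.1484e+02] F [-0.9  0.5  0.2] M [ 0.15  0.31 -0.09] gap 56.7 j [ 1.530e+01  1.110e+01  9.820e+01  1.000e-01  7.070e+01 -1.399e+02]
```

jog_arm(steps=[[0,0,-1,0,0,0],[0,0,-2,0,0,0],[0,0,-3,0,0,0],[0,0,-3,0,0,0]])

```text
t: 12.15
eef_pos: [538.7, 201.5, 77.7]
tool_rot: [179.9, 0.1, -114.9]
ft_force: [-1.7, -0.3, -0.1]
finger_gap: 0.658
```

```bash
python3 - <<'E'
from h import *
st()
E
```

```text
t 12.15 pos [538.7 201.5  77.7] rot [ 1.7990e+02  7.0000e-02 -1.1489e+02] F [-1.7 -0.3 -0.1] M [ 0.06  0.26 -0.  ] gap 56.2 j [ 1.530e+01  1.090e+01  9.810e+01  1.000e-01  7.110e+01 -1.398e+02]
```

jog_arm(steps=[[0,0,-3,0,0,0],[0,0,-6,0,0,0],[0,0,-10,0,0,0],[0,0,-14,0,0,0],[0,0,-18,0,0,0]])

```text
t: 12.65
eef_pos: [539.0, 201.5, 96.3]
tool_rot: [179.9, 0.1, -114.9]
ft_force: [-0.0, 1.0, -0.0]
finger_gap: 0.663
```

jog_arm(steps=[[0,0,-5,0,0,0],[0,0,-10,0,0,0],[0,0,-14,0,0,0],[0,0,-15,0,0,0],[0,0,-15,0,0,0]])

```text
t: 13.15
eef_pos: [539.2, 201.6, 111.6]
tool_rot: [180.0, 0.1, -114.9]
ft_force: [0.2, 0.7, 0.2]
finger_gap: 0.661
```

```bash
python3 - <<'E'
from h import *
st();a=snap('scene');d=snap('wrist');c=snap('side');st()
r=lambda c,x,y,w,h:cv2.resize(c['pixels'][y:y+h,x:x+w],None,fx=400/w,fy=400/w,interpolation=2)
cv2.imwrite('pics/f2.png',np.hstack([r(a,285,120,80,100),r(c,212,80,80,100)])[:600])
np.save('d.npy',d['pixels'])
E
```

```text
t 13.15 pos [539.2 201.6 111.6] rot [ 1.7995e+02  1.1000e-01 -1.1489e+02] F [0.2 0.7 0.2] M [-0.02 -0.01  0.01] gap 56.5 j [ 1.530e+01  8.700e+00  9.670e+01  1.000e-01  7.450e+01 -1.398e+02]
t 13.3 pos [538.8 201.4 111. ] rot [ 1.7991e+02  7.0000e-02 -1.1489e+02] F [-0.  -0.4  0.7] M [0.01 0.   0.03] gap 56.3 j [ 1.530e+01  8.700e+00  9.670e+01  1.000e-01  7.450e+01 -1.398e+02]
```

View pics/f2.png

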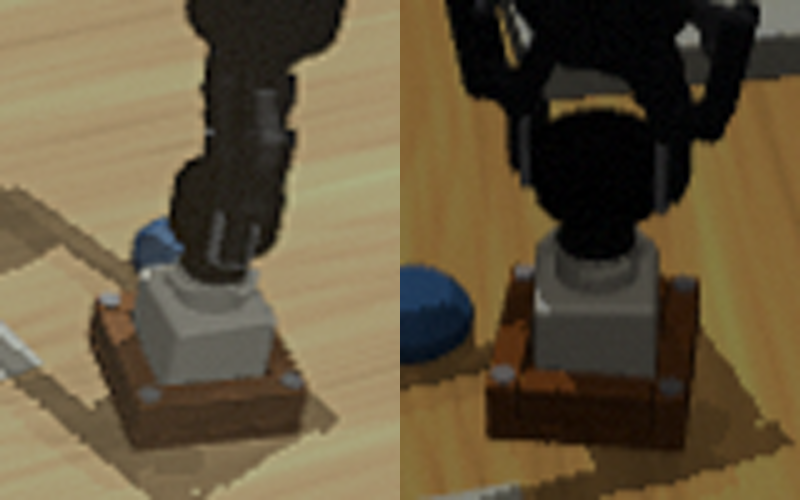

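```bash
python3 - <<'E'
from h import *
a=snap('scene');c=snap('side');st()
for n,k,x0,y0,ox in(('scene',a,285,120,0),('side',c,212,80,400)):
    for P in((539.4,202.8,89),(539.4,202.8,70),(539.4,202.8,113),(539.4,202.8,142)):
        q=proj(k,np.array(P)); print(n,P[2],((q[0]+.5-x0)*5+ox).round(),((q[1]+.5-y0)*5).round())
    p=k['pixels'];hsv=cv2.cvtColor(p,40);m=(p.max(2)<38)
    for v in range(135 if n=='scene' else 98,180 if n=='scene' else 134,3):
        xs=np.nonzero(m[v,x0:x0+80])[0]; print(v,(v-y0)*5,(xs.min()*5+ox,xs.max()*5+ox+5,len(xs)) if len(xs) else '',end='; ')
    print()
cv2.imwrite('pics/f3.png',np.hstack([cv2.resize(np.minimum(k['pixels'][y:y+50,x:x+50].astype(float)*2.5,255).astype(np.uint8),(400,400),interpolation=2) for k,x,y in((a,305,145),(c,227,95))]))
E
```

```text
t 13.4 pos [538.8 201.4 111. ] rot [ 1.7991e+02  7.0000e-02 -1.1489e+02] F [ 0.1  0.2 -0.1] M [ 0.01 -0.02  0.03] gap 56.5 j [ 1.530e+01  8.800e+00  9.670e+01  1.000e-01  7.450e+01 -1.398e+02]
scene 89 214.0 270.0
scene 70 208.0 297.0
scene 113 221.0 234.0
scene 142 229.0 190.0
135 75 (np.int64(205), np.int64(295), 12); 138 90 (np.int64(205), np.int64(290), 10); 141 105 (np.int64(205), np.int64(290), 9); 144 120 (np.int64(205), np.int64(285), 8); 147 135 (np.int64(205), np.int64(295), 7); 150 150 (np.int64(205), np.int64(290), 9); 153 165 (np.int64(185), np.int64(285), 14); 156 180 (np.int64(175), np.int64(280), 14); 159 195 (np.int64(170), np.int64(285), 16); 162 210 (np.int64(170), np.int64(280), 14); 165 225 (np.int64(170), np.int64(275), 12); 168 240 (np.int64(180), np.int64(270), 10); 171 255 (np.int64(185), np.int64(245), 9); 174 270 (np.int64(190), np.int64(245), 10); 177 285 ; 
side 89 601.0 237.0
side 70 600.0 269.0
side 113 601.0 195.0
side 142 601.0 142.0
98 90 (np.int64(470), np.int64(740), 33); 101 105 (np.int64(505), np.int64(735), 27); 104 120 (np.int64(510), np.int64(725), 43); 107 135 (np.int64(510), np.int64(720), 42); 110 150 (np.int64(510), np.int64(690), 36); 113 165 (np.int64(510), np.int64(690), 36); 116 180 (np.int64(525), np.int64(690), 33); 119 195 (np.int64(540), np.int64(680), 28); 122 210 (np.int64(550), np.int64(650), 20); 125 225 (np.int64(560), np.int64(635), 15); 128 240 (np.int64(555), np.int64(635), 16); 131 255 (np.int64(570), np.int64(620), 10);
```

View pics/f3.png

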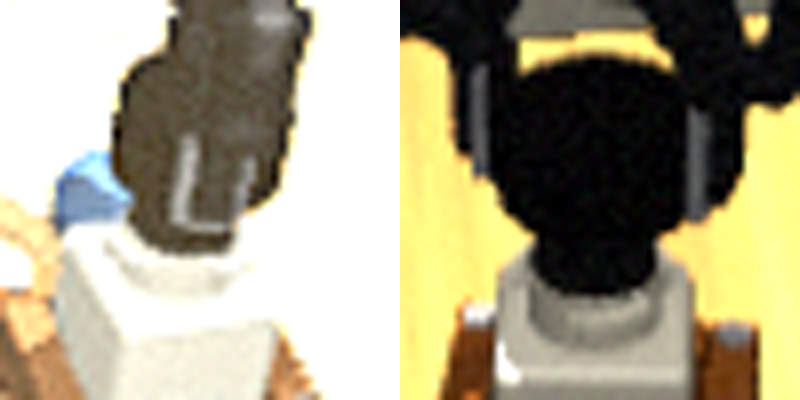

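```bash
python3 - <<'E'
from h import *
st(); print(job_done())
E
```

```text
t 13.4 pos [538.8 201.4 111. ] rot [ 1.7991e+02  7.0000e-02 -1.1489e+02] F [ 0.1  0.2 -0.1] M [ 0.01 -0.02  0.03] gap 56.5 j [ 1.530e+01  8.800e+00  9.670e+01  1.000e-01  7.450e+01 -1.398e+02]
the job is handed in; nothing more can be done
None
```

I handed in the job at 13.4 s. The jar stands in the well, and the gripper holds its unscrewed cap level above the mouth.

- **Placing:** I carried the jar by its tight cap into the well. It met the floor with the tool at 70.8 mm, against 70.5 mm predicted, pressing about 7 N.
- **Unscrewing:** I turned the cap anticlockwise with about 0.5 to 0.6 N m until the torque dropped to zero at a tool turn of about 62°. I turned on to 78° so the lugs would clear the threads. Part of that was the jar turning in the well; I estimate about 56 to 64° between cap and jar.
- **Lifting:** The cap came off with almost no force, so the jar stayed behind.
- **Final checks:** From the tool height, the cap's rim is about 14.5 mm above the plug. The cap is level within about 0.1°. Both cameras show it over the mouth to within a millimetre or two, with the jar in the well. The gap itself could not be seen in the pictures.
- **Grip:** The fixed grip is about 60 N, right at the limit you gave.

**What disagreed:**
- My first estimate of where the jar sat in the grip was 3 to 4 mm off, which two cameras showed. I corrected it before lowering the jar.
- The gripper read about 56.5 mm on the 58 to 59 mm cap.
- At a tool turn of 54° I was pulling up with about the jar's whole weight (5 N). It may have eased off the floor very slightly, and I pressed it back down at the next step.

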